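Knock cast blanks out of a mould into a catch tray

TASK

Take the loaded mould out of its rack by the wooden handle on its back, turn it face down over the shallow wooden catch tray and rap it down on the floor of the tray until all three stuck metal blanks have dropped out of it; do not touch the blanks with the fingers. When all three lie in the tray, stand the empty mould back in the rack just as it stood before and let go, leaving the other things on the bench where they are.

Things in the scene. Friction and masses are not known exactly. Their poses are not given: they have to be found in the camera images.
- mould: aluminium plate 146 (x) by 60 (y) by 20 mm (z), 0.36 kg empty. Origin: centre of its back face; +z points out of the cavity face (z = +20 mm); y points up while it stands in the rack. Centred on its back, a dark wooden handle block from z = 0 to z = -36 mm, 18 mm wide along x (take it across these) and 44 mm long along y. Held well with 50 N, it follows the hand rigidly.
- mould_grip (a point): a point on the mould, in the middle of the handle block, 20 mm behind the back face (mould x = 0, y = 0, z = -20 mm); its axes are the mould's
- rack: fixed; wooden base 176 (x) by 60 (y) by 10 mm, 40 to 45 mm high flared metal brackets at its ends over the plate's last 7 mm. Origin: underside centre; z up. The mould stands in it on a long edge: mould origin at rack (0, -10, 40) mm, mould x to rack -x, y up, cavities facing rack +y, handle to rack -y. Play: 2 mm each way along y, 4 mm along x.
- rack_seat (a point): centre of the standing mould plate in the rack, 40 mm above the bench; its axes are the rack's
- catch_tray: fixed shallow wooden tray, 176 mm (its x) by 120 mm (its y), rim 18 mm high and 6 mm thick, floor 5 mm above the bench. Origin: centre of the underside; z up
- tray_floor (a point): centre of the upper side of the tray's floor
- blank_0: metal blank, truncated cone 8 mm high, 30 mm across at the front, 21 mm at the back, 43 g; origin: centre of the small back face. Stuck in cavity 0, front 6 mm below the mould's face. Three sprung balls hold it: it stays in when turned over or set down slowly, and drops out when the mould, face down and nearly level, hits the tray's floor at 0.2 m/s or more (maybe 2 or 3 raps).
- blank_1: metal blank, truncated cone 8 mm high, 30 mm across at the front, 21 mm at the back, 43 g; origin: centre of the small back face. Stuck in cavity 1, front 6 mm below the mould's face. Three sprung balls hold it: it stays in when turned over or set down slowly, and drops out when the mould, face down and nearly level, hits the tray's floor at 0.2 m/s or more (maybe 2 or 3 raps).
- blank_2: metal blank, truncated cone 8 mm high, 30 mm across at the front, 21 mm at the back, 43 g; origin: centre of the small back face. Stuck in cavity 2, front 6 mm below the mould's face. Three sprung balls hold it: it stays in when turned over or set down slowly, and drops out when the mould, face down and nearly level, hits the tray's floor at 0.2 m/s or more (maybe 2 or 3 raps).
- cavity_0 (a point): centre of the floor of cavity 0 of the mould (mould x = -40 mm, y = 0, z = +6 mm; the cavity is 31.5 mm across and 14 mm deep); the blank's origin lies here while it is stuck
- cavity_1 (a point): centre of the floor of cavity 1 of the mould (mould x = 0 mm, y = 0, z = +6 mm; the cavity is 31.5 mm across and 14 mm deep); the blank's origin lies here while it is stuck
- cavity_2 (a point): centre of the floor of cavity 2 of the mould (mould x = 40 mm, y = 0, z = +6 mm; the cavity is 31.5 mm across and 14 mm deep); the blank's origin lies here while it is stuck
- flux_bottle: small brown bottle with white cap, 35 mm across, 68 mm tall, standing between rack and tray; bystander; origin under its centre
- solder_spool: spool of solder wire, 38 mm across, 20 mm high; bystander; origin under its centre
- bench_block: small steel block 40 x 62 x 24 mm; bystander; origin under its centre
- mould_face (a point): centre of the mould's cavity face (mould x = 0, y = 0, z = +20 mm); its axes are the mould's

How it is judged:
On the way, in this order (a step that is already met when the one before it is completed fails the run):
1. the mould is held face down above the catch tray, clear of it, with all three blanks still in it (angle between mould's own z axis and vertical above 2.5 rad and horizontal distance between mould and catch_tray below 0.06 m and contact force between mould and catch_tray below 0.3 N and contact force between the fingers and mould above 1 N and distance between blank_0 and cavity_0 below 0.004 m and distance between blank_1 and cavity_1 below 0.004 m and distance between blank_2 and cavity_2 below 0.004 m and height (world z) of mould_face above 0.035 m), for 0.1 s.
2. the mould, face down, comes down on the floor of the catch tray (angle between mould's own z axis and vertical above 2.5 rad and horizontal distance between mould and catch_tray below 0.06 m and (contact force between mould and catch_tray above 1 N or height (world z) of mould_face below 0.016 m)).
3. all three blanks have left the mould and lie in the catch tray (x of blank_0 in the frame of catch_tray between -0.082 and 0.082 m and y of blank_0 in the frame of catch_tray between -0.054 and 0.054 m and z of blank_0 in the frame of catch_tray between 0 and 0.03 m and x of blank_1 in the frame of catch_tray between -0.082 and 0.082 m and y of blank_1 in the frame of catch_tray between -0.054 and 0.054 m and z of blank_1 in the frame of catch_tray between 0 and 0.03 m and x of blank_2 in the frame of catch_tray between -0.082 and 0.082 m and y of blank_2 in the frame of catch_tray between -0.054 and 0.054 m and z of blank_2 in the frame of catch_tray between 0 and 0.03 m and distance between blank_0 and cavity_0 above 0.025 m and distance between blank_1 and cavity_1 above 0.025 m and distance between blank_2 and cavity_2 above 0.025 m), for 0.1 s.
At the end, for the whole second after the job is handed in: All three blanks rest in the catch tray, inside its rim; the mould stands released and at rest in the rack as before, handle to the same side: within 10 mm along the rack, about 8 mm across it and 6 mm in height of its first place, and within 0.25 rad of upright (x of blank_0 in the frame of catch_tray between -0.082 and 0.082 m and y of blank_0 in the frame of catch_tray between -0.054 and 0.054 m and z of blank_0 in the frame of catch_tray between 0 and 0.03 m and x of blank_1 in the frame of catch_tray between -0.082 and 0.082 m and y of blank_1 in the frame of catch_tray between -0.054 and 0.054 m and z of blank_1 in the frame of catch_tray between 0 and 0.03 m and x of blank_2 in the frame of catch_tray between -0.082 and 0.082 m and y of blank_2 in the frame of catch_tray between -0.054 and 0.054 m and z of blank_2 in the frame of catch_tray between 0 and 0.03 m and x of mould in the frame of rack between -0.01 and 0.01 m and y of mould in the frame of rack between -0.018 and -0.003 m and z of mould in the frame of rack between 0.034 and 0.047 m and angle between mould's own y axis and vertical below 0.25 rad and linear speed of each of blank_0, blank_1, blank_2, mould below 0.02 m/s); the robot touches nothing.
It fails at once if the fingers touch a blank (contact force between the fingers and blank_0 above 0.5 N or contact force between the fingers and blank_1 above 0.5 N or contact force between the fingers and blank_2 above 0.5 N).
It fails at once if a bystander is pushed more than 25 mm from its place (distance of any of flux_bottle, solder_spool, bench_block from where it was at the start of the episode above 0.025 m).
It also fails if it takes over 54 s, if anything falls off the work surface, if the arm or the gripper's body presses on something with over 40 N, if the wrist force passes 120 N, or if a joint passes its speed limit or range.

ROBOT

A 6-joint arm with a two-finger parallel gripper is mounted at the origin on the work surface; the furniture and walls round the work are solid. World frame = base frame: x ahead of the robot, y to its left, z up, the work surface at z = 0. Lengths are in m, angles in rad, forces in N, time in s.
With the tool pointing down it reaches from about 0.25 to 0.775 m from the base axis. Payload 4 kg.
Tool frame: the origin (TCP) lies at the very end of the fingers, on their centre line; the grasp point (between the pads) lies 19 mm behind it (robot.tcp_to_grasp is the z of the grasp point in the tool frame, in m); z points along the fingers, y is the line along which they close (so a half turn about z gives the same grasp; the last joint's range is limited). The gripper opens to 94 mm and grips with 3 to 60 N. Pads are 16 mm wide; open, the fingers measure 119 mm over their backs; the gripper's body (75 mm by 177 mm) begins 78 mm behind the grasp point.
Start: joints at [1.052, 0.087, 1.371, -0, 1.684, -0.103], TCP at [0.222, 0.503, 0.206] pointing down, gripper open.
Joint ranges: [-3.1, 3.1], [-0.76, 2.03], [0.27, 2.55], [-1.08, 4.22], [0.17, 2.65], [-2.57, 2.57]. Speed limits (rad/s): [2.79, 2.79, 3.14, 3.14, 3.14, 3.14].

INTERFACE

Orientations are given as [roll, pitch, yaw] about the fixed x, y, z axes, in that order (R = Rz(yaw) Ry(pitch) Rx(roll)).
In Python, from plant import robot gives the robot as it stands.
- The arm moves only by the tool move_arm, never from a script. Its argument "motion" is a list of rows, each a list of 7 numbers: the finger opening in m, from 0 to 0.094, then the shift along the world's x, y, z in m, then the turn, a rotation vector about the world's x, y, z in degrees. A call has 1 to 12 rows; each row shifts and turns the commanded pose from where the row before left it; what a row does not reach is not made up. A row lasts 1/8 s, in which the tool goes at most 62.5 mm and 10.7 degrees, less where a joint would pass 70% of its speed; a pose out of reach is approached as far as the arm can. A call is refused whole if a number of a shift passes 0.0625 or a number of a turn 10.7, either way. A call with a gripper value outside its range is refused whole. The fingers move at their own pace and stop on an object; "newtons" is the grip in N (left out, the last holds). Time passes only in rows, so rows that do not move let the fingers close. It gives the time, the measured TCP pose, the force, the opening and the grip force at its end, in the units of the state.
- robot.read_state(): the state, without advancing time (a new reading comes with each control period).
- robot.snapshot(name): name is "side" or "top" or "wrist"; returns the picture (480x640x3 uint8, red, green, blue); there is no depth.
- robot.camera_info(name): a dict with "fx", "fy", "cx", "cy" (pixels), "k1" (the pictures are not rectified: a ray, as slopes to the right and down, at radius r is drawn at 1 + k1 r^2 times it, then the intrinsics apply), "R" (3x3) and "t" (3): a world point X has camera coordinates R X + t. Camera axes: x right, y down, z forward; pixel columns grow to the right and rows downward; lengths in m; the calibration is good to about 2 mm. A picture is of the moment at which its call begins: read the wrist's pose just before it. camera_info takes no time and is no camera call; for the wrist camera it gives the pose at the moment of the call.
- robot.finish_job(): hands the job in; it is judged then, once.
The state is a dict: "time": time; "q": joint angles; "joint_velocities": joint speeds; "effort": joint torques, N m; "eef_pos": TCP position; "tool_rot": TCP orientation; "force": force on the tool from outside, world axes, zero at the start; "torque": the same for the moment, N m; "grip_width": finger opening in m; "gripper_force": force on a finger pad.
Only numpy, scipy, OpenCV 4.12 (cv2) and the standard library are available. Lean on these libraries where they do the work, as an engineer would, in place of code of your own. Each camera call takes 0.05 s, during which the arm holds its last target. There are 200 camera calls.

## Working session

There is one attempt and no reset: what is moved stays moved. The work goes in short steps, Python scripts to look and compute and a tool call to move; the robot and the scene stay as the last step left them, time stands still between calls to the robot, and variables do not carry over. Pictures are saved under pics/ and viewed, at most 10 in all, crops included, and the job is handed in when it is done.

Besides the shell and the picture viewer there is one more tool, called after "Request:" as name(argument=value, ...) on one line, values as JSON. move_arm: Moves the arm, as the interface text tells. Its arguments: {"type":"object","properties":{"motion":{"type":"array","items":{"type":"array","items":{"type":"number"}}},"newtons":{"type":"number"}},"required":["motion"]}

```bash
ls; mkdir -p pics; python3 - <<'E'
from plant import robot
import cv2
print(robot.read_state(), robot.tcp_to_grasp)
for n in ("top","side"):
    cv2.imwrite(f"pics/{n}0.png",robot.snapshot(n)[:,:,::-1]); c=robot.camera_info(n); print(n,c)
E
```

```text
pics
{'time': 0.0, 'q': array([ 1.05185892e+00,  8.79622124e-02,  1.37224198e+00, -7.39561676e-06,
        1.68354550e+00, -1.03119233e-01]), 'joint_velocities': array([ 0.00116995, -0.00084141, -0.0011468 ,  0.00018843,  0.00149974,
       -0.00057304]), 'effort': array([ 1.66273559e-03, -3.40177166e+01, -3.02433944e+01,  7.18634413e-02,
        3.27651179e-02, -1.75675564e-04]), 'eef_pos': array([0.22191872, 0.50266342, 0.20430643]), 'tool_rot': array([-3.13944632e+00, -2.14726703e-04,  2.72577342e+00]), 'force': array([-0.6772899 ,  0.17080381,  0.47794691]), 'torque': array([-0.00608554,  0.02116309, -0.01251924]), 'gripper_force': 0.0, 'grip_width': 0.09394191721819464} -0.0188
top {'fx': 438.07022693806607, 'fy': 438.07022693806607, 'cx': 322.5026273203789, 'cy': 236.68246135813573, 'k1': -0.03459289874658712, 'R': array([[ 0.00171932, -0.99953275,  0.03051767],
       [-0.9982944 , -0.00349646, -0.05827581],
       [ 0.05835528, -0.03036542, -0.99783396]]), 't': array([-0.08034985,  0.5313312 ,  0.88162641])}
side {'fx': 555.7458832691148, 'fy': 555.7458832691148, 'cx': 317.29190946714135, 'cy': 237.39462052599882, 'k1': -0.07507936010810834, 'R': array([[-0.99311674, -0.11676194, -0.00926245],
       [-0.06620836,  0.62484593, -0.77793574],
       [ 0.09662089, -0.77196775, -0.62827557]]), 't': array([0.54679694, 0.14660023, 0.82202551])}
```

View pics/top0.png

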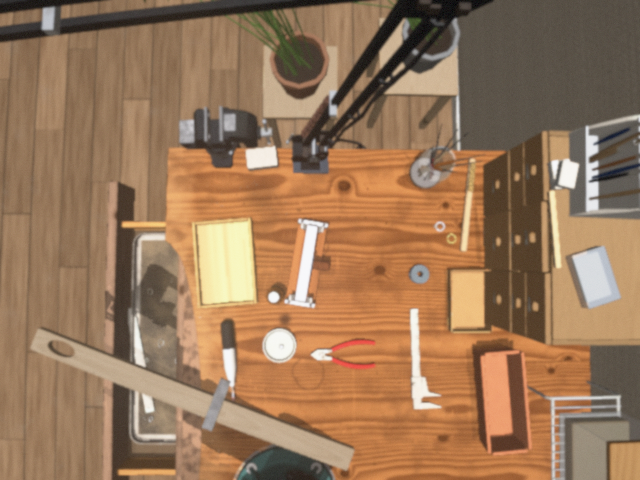

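View pics/side0.png

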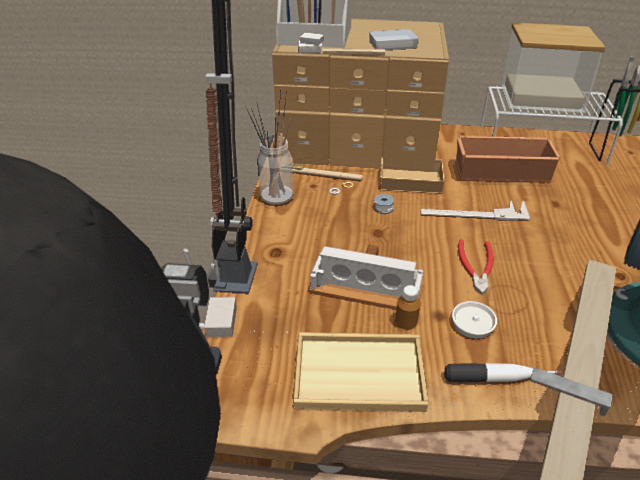

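```bash
cat > h.py <<'E'
import numpy as np, cv2
from plant import robot
def ray(n,uv,c=None):
    c=c or robot.camera_info(n); K=np.array([[c['fx'],0,c['cx']],[0,c['fy'],c['cy']],[0,0,1]])
    p=cv2.undistortPoints(np.array(uv,float).reshape(-1,1,2),K,np.array([c['k1'],0,0,0.]))[:,0]
    R=np.array(c['R']); return -R.T@c['t'], np.c_[p,np.ones(len(p))]@R
def onz(n,uv,z,c=None):
    o,d=ray(n,uv,c); return o+d*((z-o[2])/d[:,2])[:,None]
E
python3 - <<'E'
from h import *
im=cv2.imread('pics/top0.png')
cv2.imwrite('pics/c.png',cv2.resize(im[205:320,180:340],None,fx=5,fy=5,interpolation=cv2.INTER_CUBIC))
im=cv2.imread('pics/side0.png')
cv2.imwrite('pics/s.png',cv2.resize(im[235:420,285:435],None,fx=3.2,fy=3.2,interpolation=cv2.INTER_CUBIC))
E
```

```text
(no output)
```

View pics/c.png

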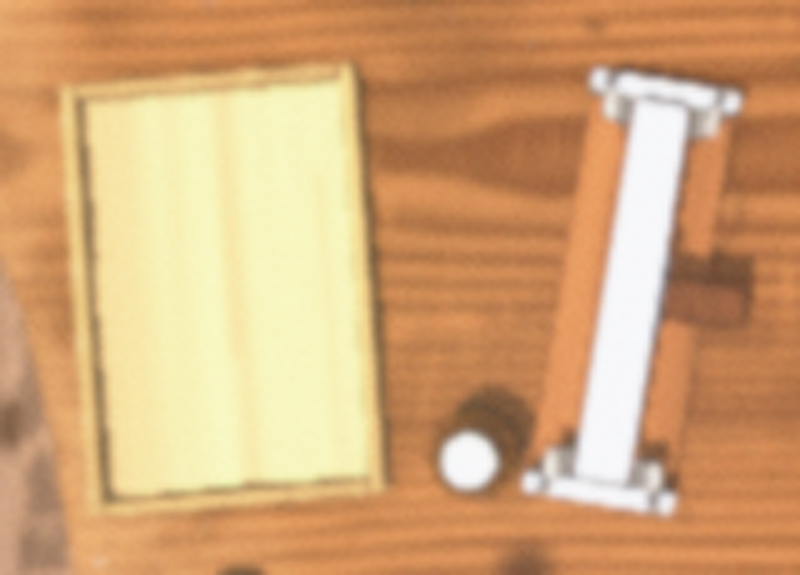

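View pics/s.png

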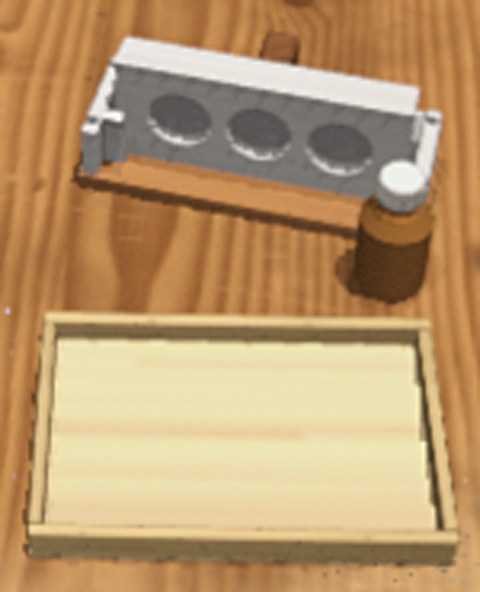

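```bash
python3 - <<'E'
from h import *
def C(p): return np.array(p,float)/5+[180,205]-0.4
np.set_printoptions(precision=4,suppress=True)
t=onz('top',C([(62,90),(353,66),(386,488),(95,512)]),.018);print(t,t.mean(0),[np.linalg.norm(t[i]-t[i-1]) for i in range(4)])
m=onz('top',C([(638,98),(688,105),(632,483),(577,478)]),.070);print(m,m.mean(0),[np.linalg.norm(m[i]-m[i-1]) for i in range(4)])
d=(m[0]+m[1]-m[2]-m[3]);print('yaw mould x-dir',np.degrees(np.arctan2(d[1],d[0])))
b=onz('top',C([(600,80),(737,100),(530,482),(668,502)]),.05);print('brackets',b,b.mean(0))
print('handle',onz('top',C([(668,283),(748,283),(748,325),(666,320)]),.062))
print('bottle',onz('top',C([(469,461)]),.068),'spool',onz('top',[(420,273)],.02))
# side: plate top front/back corners
def S(p): return np.array(p,float)/3.2+[285,235]-.35
s=onz('side',S([(127,38),(419,88),(415,110),(113,64)]),.070);print(s,s.mean(0))
t=onz('side',S([(45,315),(429,320),(458,535),(28,528)]),.018);print(t,t.mean(0))
print('handle side',onz('side',S([(265,33),(299,37)]),.062))
im=cv2.cvtColor(robot.snapshot('top'),cv2.COLOR_RGB2HSV)[270:345//1][:0]
E
```

```text
[[0.5593 0.1874 0.018 ]
 [0.5696 0.069  0.018 ]
 [0.3982 0.0539 0.018 ]
 [0.3884 0.1711 0.018 ]] [0.4789 0.1204 0.018 ] [np.float64(0.1716908457972448), np.float64(0.11879955711746153), np.float64(0.17212268097564537), np.float64(0.11760442991281524)]
[[ 0.5525 -0.0478  0.07  ]
 [ 0.5498 -0.0671  0.07  ]
 [ 0.4048 -0.046   0.07  ]
 [ 0.4067 -0.025   0.07  ]] [ 0.4784 -0.0464  0.07  ] [np.float64(0.14754747795263373), np.float64(0.019488053776992944), np.float64(0.14658277500181188), np.float64(0.021098901765550408)]
yaw mould x-dir -8.572157373433772
brackets [[ 0.5613 -0.0326  0.05  ]
 [ 0.5536 -0.0868  0.05  ]
 [ 0.4034 -0.006   0.05  ]
 [ 0.3956 -0.06    0.05  ]] [ 0.4785 -0.0463  0.05  ]
handle [[ 0.4812 -0.0596  0.062 ]
 [ 0.4812 -0.0907  0.062 ]
 [ 0.465  -0.0907  0.062 ]
 [ 0.4669 -0.0589  0.062 ]]
bottle [[0.413  0.0164 0.068 ]] spool [[ 0.4574 -0.2791  0.02  ]]
[[ 0.5465 -0.0664  0.07  ]
 [ 0.4032 -0.0439  0.07  ]
 [ 0.4054 -0.0279  0.07  ]
 [ 0.5511 -0.046   0.07  ]] [ 0.4765 -0.0461  0.07  ]
[[0.5693 0.0719 0.018 ]
 [0.3951 0.0563 0.018 ]
 [0.3856 0.171  0.018 ]
 [0.5599 0.1863 0.018 ]] [0.4775 0.1214 0.018 ]
handle side [[ 0.4787 -0.0872  0.062 ]
 [ 0.4615 -0.0858  0.062 ]]
```

Request:
move_arm(motion=[[0.06, 0.02, -0.053, 0.004, 0, 0, -6.2], [0.06, 0.02, -0.053, 0.004, 0, 0, -6.2], [0.06, 0.02, -0.053, 0.004, 0, 0, -6.2], [0.06, 0.02, -0.053, 0.004, 0, 0, -6.2], [0.06, 0.02, -0.053, 0.004, 0, 0, -6.2], [0.06, 0.02, -0.053, 0.004, 0, 0, -6.2], [0.06, 0.02, -0.053, 0.004, 0, 0, -6.2], [0.06, 0.02, -0.053, 0.004, 0, 0, -6.2], [0.06, 0.02, -0.053, 0.004, 0, 0, -6.2], [0.06, 0.02, -0.053, 0.004, 0, 0, -6.2], [0.06, 0.02, -0.053, 0.004, 0, 0, -6.2], [0.06, 0.02, -0.053, 0.004, 0, 0, -6.2]])

```text
time: 1.65
eef_pos: [0.4624, -0.1347, 0.2534]
tool_rot: [3.142, -0.0, 1.423]
force: [1.0, 0.3, 0.0]
grip_width: 0.0597
gripper_force: 0.0
```

Request:
move_arm(motion=[[0.06, 0, 0, 0, 8.9, -1.31, 0], [0.06, 0, 0, 0, 8.9, -1.31, 0], [0.06, 0, 0, -0.03, 8.9, -1.31, 0], [0.06, 0, 0, -0.03, 8.9, -1.31, 0], [0.06, 0, 0, -0.03, 8.9, -1.31, 0], [0.06, 0, 0, -0.03, 0, 0, 0], [0.06, 0, 0, 0, 0, 0, 0]])

```text
time: 2.52
eef_pos: [0.4608, -0.1321, 0.1309]
tool_rot: [-3.136, -0.789, 1.421]
force: [0.3, -0.8, 0.7]
grip_width: 0.0599
gripper_force: 0.0
```

```bash
python3 - <<'E'
from h import *
from scipy.spatial.transform import Rotation as R
s=robot.read_state();print(s['q'],s['eef_pos'],s['tool_rot']);M=R.from_euler('xyz',s['tool_rot']).as_matrix();print(M.round(3))
c=robot.camera_info('wrist');im=robot.snapshot('wrist');cv2.imwrite('pics/w.png',im[:,:,::-1])
np.savez('w.npz',**c)
E
```

```text
[-0.82620785  0.23157456  1.56867329  0.60914527  1.85163681 -0.66239497] [ 0.46078863 -0.13205087  0.13091996] [-3.1356344  -0.78932086  1.42119429]
[[ 0.105  0.989  0.1  ]
 [ 0.696 -0.145  0.703]
 [ 0.71  -0.004 -0.704]]
```

View pics/w.png

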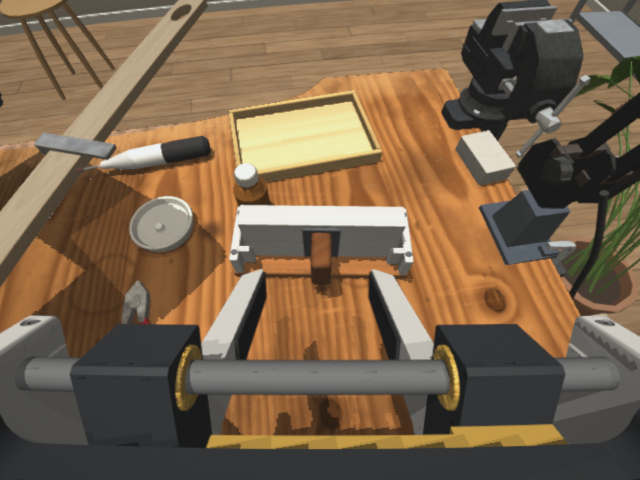

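```bash
python3 - <<'E'
from h import *
c=np.load('w.npz');K=np.array([[c['fx'],0,c['cx']],[0,c['fy'],c['cy']],[0,0,1]])
def pr(P): return cv2.projectPoints(np.array([P],float),cv2.Rodrigues(c['R'])[0],c['t'],K,np.array([c['k1'],0,0,0.]))[0].ravel().round(1)
a=np.radians(-8.4);ex=np.array([np.cos(a),np.sin(a),0]);ey=np.array([-ex[1],ex[0],0]);o=np.array([.4776,-.0463,0])
for n,p in dict(hl=(-.009,-.046,.062),hr=(.009,-.046,.062),hil=(-.009,-.01,.062),hir=(.009,-.01,.062),bl=(-.073,-.01,.07),br=(.073,-.01,.07),fl=(-.073,.01,.07),fr=(.073,.01,.07)).items(): print(n,pr(o+p[0]*ex+p[1]*ey+[0,0,p[2]]))
im=cv2.imread('pics/w.png');cv2.imwrite('pics/w2.png',cv2.resize(im[190:290,220:430],None,fx=3.8,fy=3.8,interpolation=cv2.INTER_CUBIC))
E
```

```text
hl [312.3 269.7]
hr [334.  269.7]
hil [312.6 232.3]
hir [332.9 232.3]
bl [238.4 227.8]
br [407.3 227.4]
fl [241.1 208.7]
fr [404.3 208.3]
```

View pics/w2.png

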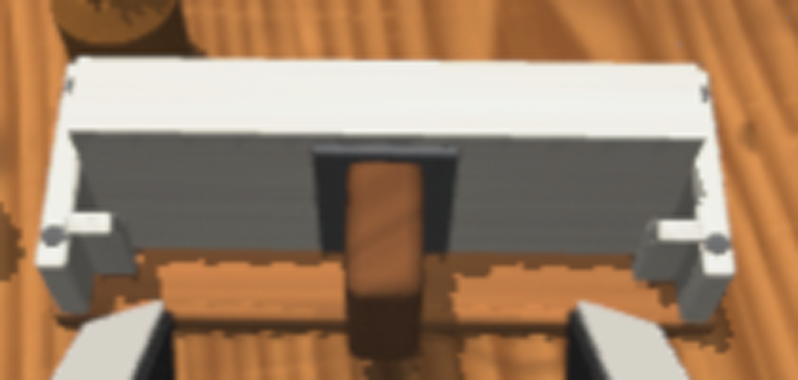

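Request:
move_arm(motion=[[0.06, 0.002, 0, -0.02, 0, 0, -0.5], [0.06, 0.0015, 0.0005, -0.017, 0, 0, 0], [0.06, 0.002, 0.0135, -0.0135, 0, 0, 0], [0.06, 0.002, 0.0135, -0.0135, 0, 0, 0], [0.06, 0.002, 0.0135, -0.0135, 0, 0, 0], [0.06, 0.002, 0.0135, -0.0135, 0, 0, 0], [0.06, 0.0015, 0.013, -0.013, 0, 0, 0], [0.06, 0, 0, 0, 0, 0, 0]])

```text
time: 3.58
eef_pos: [0.4743, -0.0637, 0.0284]
tool_rot: [-3.141, -0.786, 1.419]
force: [0.1, 0.0, 0.3]
grip_width: 0.0602
gripper_force: 0.0
```

```bash
python3 - <<'E'
from h import *
s=robot.read_state();print(s['eef_pos'],s['tool_rot'],s['force'],s['q'])
im=robot.snapshot('wrist');cv2.imwrite('pics/w3.png',im[100:440,150:500,::-1])
E
```

```text
[ 0.47427586 -0.06367619  0.02841775] [-3.14076522 -0.78649531  1.41859087] [0.05328963 0.03975561 0.28929677] [-0.7215923   0.28348001  1.73615199  0.63874013  1.60877563 -0.70851727]
```

View pics/w3.png

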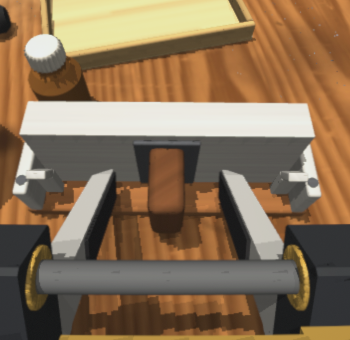

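Request:
move_arm(motion=[[0.0, 0, 0, 0, 0, 0, 0], [0.0, 0, 0, 0, 0, 0, 0], [0.0, 0, 0, 0, 0, 0, 0], [0.0, 0, 0, 0, 0, 0, 0], [0.0, 0, 0, 0, 0, 0, 0], [0.0, 0, 0, 0, 0, 0, 0]], newtons=50)

```text
time: 4.38
eef_pos: [0.4745, -0.0653, 0.0296]
tool_rot: [3.141, -0.785, 1.419]
force: [-3.1, -1.1, 2.1]
grip_width: 0.0177
gripper_force: 50.0
```

Request:
move_arm(motion=[[0.0, 0, 0, 0.01, 0, 0, 0], [0.0, 0, 0, 0.02, 0, 0, 0], [0.0, 0, 0, 0.03, 0, 0, 0], [0.0, 0, 0, 0.03, 0, 0, 0], [0.0, 0, 0, 0.03, 0, 0, 0], [0.0, 0, 0, 0, 0, 0, 0]])

```text
time: 5.12
eef_pos: [0.4766, -0.0664, 0.1523]
tool_rot: [3.13, -0.781, 1.426]
force: [0.6, -0.5, -5.9]
grip_width: 0.0176
gripper_force: 50.0
```

Request:
move_arm(motion=[[0.0, 0, 0.008, 0, -4.9, 0.76, 0], [0.0, 0, 0.016, 0, -8.9, 1.36, 0], [0.0, 0.0005, 0.018, 0, -8.9, 1.36, 0], [0.0, 0.0005, 0.018, 0, -8.9, 1.36, 0], [0.0, 0.0005, 0.018, 0, -8.9, 1.36, 0], [0.0, 0.0005, 0.018, 0, -8.9, 1.36, 0], [0.0, 0.0005, 0.018, 0, -8.9, 1.36, 0], [0.0, 0.0005, 0.018, 0, -8.9, 1.36, 0], [0.0, 0.0005, 0.018, 0, -8.9, 1.36, 0], [0.0, 0.0005, 0.016, 0, -8.9, 1.36, 0], [0.0, 0, 0.01, 0, -4, 0.6, 6], [0.0, 0, 0, 0, 0, 0, 6]])

```text
time: 6.62
eef_pos: [0.4774, 0.1131, 0.1443]
tool_rot: [-3.124, 0.785, 1.648]
force: [0.4, -1.0, -4.8]
grip_width: 0.0173
gripper_force: 50.0
```

```bash
python3 - <<'E'
from h import *
from scipy.spatial.transform import Rotation as R
s=robot.read_state();print(s['eef_pos'],s['tool_rot'],s['force'],s['q'],s['grip_width']);print(R.from_euler('xyz',s['tool_rot']).as_matrix().round(3))
im=robot.snapshot('side');cv2.imwrite('pics/s2.png',im[100:440,150:550,::-1])
E
```

```text
[0.47735818 0.11309699 0.14431254] [-3.12445946  0.78490015  1.64842363] [ 0.41057733 -1.00501314 -4.81495839] [ 0.5640583   0.25618911  1.5074287  -0.68137232  1.77576198  0.48913118] 0.017322529638911333
[[-0.055  0.998  0.038]
 [ 0.705  0.065 -0.706]
 [-0.707 -0.012 -0.707]]
```

View pics/s2.png

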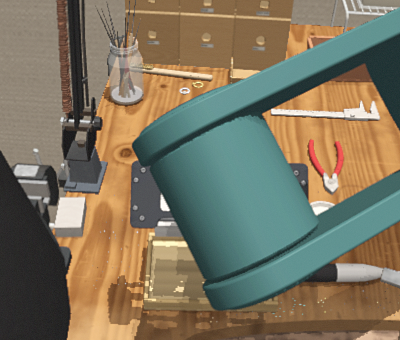

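Request:
move_arm(motion=[[0.0, 0.001, 0, -0.02, 0, -0.7, 1.4], [0.0, 0.0, -0.001, -0.02, 0, 0, 0], [0.0, 0, -0.001, -0.02, 0, 0, 0], [0.0, 0, 0, 0, 0, 0, 0], [0.0, 0, 0, 0, 0, 0, 0], [0.0, 0, 0, 0, 0, 0, 0]])

```text
time: 7.42
eef_pos: [0.4808, 0.1089, 0.0904]
tool_rot: [3.125, 0.786, 1.642]
force: [-0.6, 0.0, -4.8]
grip_width: 0.0177
gripper_force: 50.0
```

Request:
move_arm(motion=[[0.0, 0, 0, -0.01, 0, 0.5, 0.3], [0.0, 0, 0, 0, 0, 0, 0], [0.0, 0, 0, 0, 0, 0, 0], [0.0, 0, 0, -0.047, 0, 0, 0], [0.0, 0, 0, 0.0, 0, 0, 0]])

```text
time: 8.05
eef_pos: [0.4814, 0.1094, 0.0328]
tool_rot: [3.137, 0.787, 1.658]
force: [-0.3, -0.6, -4.5]
grip_width: 0.0175
gripper_force: 50.2
```

```bash
python3 - <<'E'
from h import *
s=robot.read_state();print(s['eef_pos'],s['tool_rot'],s['force'],s['torque'],s['grip_width'],s['time'])
E
```

```text
[0.48141932 0.10936739 0.03275932] [3.13667825 0.78669181 1.65828821] [-0.29643346 -0.57946361 -4.45337734] [ 0.92260232  0.17866865 -0.02709347] 0.017525729513905273 8.05
```

Request:
move_arm(motion=[[0.0, 0, 0, 0.025, 0, 0, 0], [0.0, 0, 0, 0.02, 0, 0, 0], [0.0, 0, 0, 0, 0, 0, 0], [0.0, 0, 0, -0.052, 0, 0, 0], [0.0, 0, 0, 0, 0, 0, 0]])

```text
time: 8.68
eef_pos: [0.4849, 0.1053, 0.0361]
tool_rot: [3.122, 0.804, 1.647]
force: [0.2, -7.5, 23.3]
grip_width: 0.0174
gripper_force: 87.2
```

Request:
move_arm(motion=[[0.0, 0, 0, 0.027, 0, 0, 0], [0.0, 0, 0, 0.025, 0, 0, 0], [0.0, 0, 0, 0, 0, 0, 0], [0.0, 0, 0, 0, 0, 0, 0]])

```text
time: 9.18
eef_pos: [0.4796, 0.1086, 0.0767]
tool_rot: [3.141, 0.786, 1.659]
force: [-0.1, 0.3, -4.3]
grip_width: 0.0178
gripper_force: 68.7
```

```bash
python3 - <<'E'
from h import *
s=robot.read_state();print(s['eef_pos'],s['tool_rot'],s['force'],s['torque'],s['grip_width'],s['time'])
a=robot.snapshot('side')[220:420,250:450,::-1];b=robot.snapshot('top')[190:330,180:380,::-1]
cv2.imwrite('pics/s3.png',np.vstack([cv2.resize(a,None,fx=1.5,fy=1.5),cv2.resize(b,(300,210))]))
E
```

```text
[0.47964621 0.10855455 0.07670584] [3.14117092 0.78596526 1.65948763] [-0.10512499  0.27207627 -4.3093946 ] [ 0.83462867  0.16254633 -0.0173102 ] 0.017752406082330727 9.175
```

View pics/s3.png

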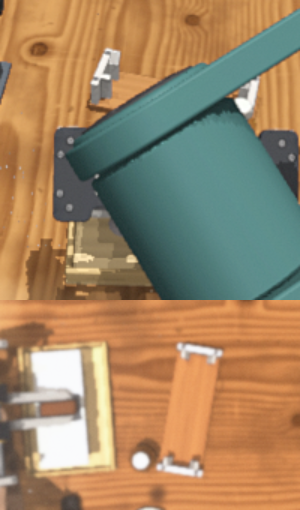

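Request:
move_arm(motion=[[0.0, 0, 0, -0.052, 0, 0, 0], [0.0, 0, 0, 0, 0, 0, 0], [0.0, 0, 0, 0.027, 0, 0, 0], [0.0, 0, 0, 0.025, 0, 0, 0], [0.0, 0, 0, 0, 0, 0, 0], [0.0, 0, 0, 0, 0, 0, 0]])

```text
time: 10.02
eef_pos: [0.4796, 0.1085, 0.0765]
tool_rot: [-3.142, 0.786, 1.66]
force: [-0.4, -0.2, -5.2]
grip_width: 0.0174
gripper_force: 70.2
```

```bash
python3 - <<'E'
from h import *
f=[]
for i in range(6):
    robot.snapshot('top'); s=robot.read_state(); f.append(np.r_[s['force'][2],s['torque'][:2]])
print(np.mean(f,0),np.std(f,0),s['eef_pos'],s['tool_rot'])
E
```

```text
[-4.80910783  0.81762041  0.13830452] [0.40875473 0.02427329 0.02486506] [0.47980143 0.1084256  0.07675547] [-3.14154542  0.78701221  1.65995685]
```

Request:
move_arm(motion=[[0.0, 0, 0, 0.03, 0, 0, 0], [0.0, 0, 0, 0, 0, 0, 0], [0.0, 0, 0, -0.034, 0, 0, 0], [0.0, 0, 0, -0.05, 0, 0, 0], [0.0, 0, 0, 0.034, 0, 0, 0], [0.0, 0, 0, 0.02, 0, 0, 0], [0.0, 0, 0, 0, 0, 0, 0], [0.0, 0, 0, 0, 0, 0, 0]])

```text
time: 11.32
eef_pos: [0.4795, 0.1084, 0.0762]
tool_rot: [-3.141, 0.786, 1.66]
force: [-0.2, -0.5, -5.2]
grip_width: 0.0177
gripper_force: 69.8
```

```bash
cat > wt.py <<'E'
from h import *
f=[]
for i in range(6):
    robot.snapshot('top'); s=robot.read_state(); f.append(np.r_[s['force'][2],s['torque'][:2]])
print(np.mean(f,0),s['eef_pos'],s['tool_rot'],s['time'])
E
python3 wt.py
```

```text
[-4.31730937  0.82247395  0.11652379] [0.47984211 0.10844782 0.07681657] [3.14135137 0.78686943 1.6597363 ] 11.625
```

Request:
move_arm(motion=[[0.0, 0, 0, 0.05, 0, 0, 0], [0.0, 0, 0, 0, 0, 0, 0], [0.0, 0, 0, -0.045, 0, 0, 0], [0.0, 0, 0, -0.06, 0, 0, 0]], newtons=55)

```text
time: 12.12
eef_pos: [0.4832, 0.1059, 0.0359]
tool_rot: [3.122, 0.809, 1.642]
force: [-35.5, 37.2, 149.7]
grip_width: 0.018
gripper_force: 119.5
```

```bash
python3 - <<'E'
from plant import robot
s=robot.read_state();print(s)
E
```

```text
{'time': 12.125, 'q': array([ 0.56608465,  0.36935844,  1.61568122, -0.70217434,  1.59187395,
        0.63302347]), 'joint_velocities': array([ 0.07556874,  0.39202775,  0.01432424, -0.52966207,  0.11788915,
        0.57487237]), 'effort': array([-25.84888637,  35.90707541,  21.50571585,  15.5014801 ,
       -24.29201603,  -0.53782426]), 'eef_pos': array([0.48321084, 0.10585653, 0.03594899]), 'tool_rot': array([3.122092  , 0.80880738, 1.64178275]), 'force': array([-35.47476205,  37.24405153, 149.70693564]), 'torque': array([-13.63121174,   2.53183325,  -3.86365092]), 'gripper_force': 119.49944637715816, 'grip_width': 0.018025554811923004}
```

Request:
move_arm(motion=[[0.0, 0, 0, 0.03, 0, 0, 0], [0.0, 0, 0, 0.025, 0, 0, 0], [0.0, 0, 0, 0, 0, 0, 0]])

```text
time: 12.5
eef_pos: [0.4814, 0.1094, 0.079]
tool_rot: [3.133, 0.784, 1.654]
force: [-0.1, 1.4, -4.4]
grip_width: 0.0183
gripper_force: 79.7
```

```bash
python3 wt.py
```

```text
[-4.19403184  0.79612836  0.14301683] [0.47948297 0.10818597 0.07626681] [-3.14039302  0.78707752  1.66052936] 12.8
```

Request:
move_arm(motion=[[0.0, 0, -0.03, 0.05, 0, 0, 0], [0.0, 0, -0.055, 0.02, 0, 0, 0], [0.0, 0, -0.06, 0, 0, 0, 0], [0.0, 0, -0.06, 0, 0, 0, 0], [0.0, 0, -0.06, 0, 0, 0, 0], [0.0, 0, -0.03, 0, 0, 0, 0]], newtons=50)

```text
time: 13.55
eef_pos: [0.4781, -0.189, 0.1465]
tool_rot: [-3.14, 0.786, 1.657]
force: [0.3, 0.5, -3.6]
grip_width: 0.0171
gripper_force: 70.7
```

```bash
cat > tray.py <<'E'
from h import *
s=robot.read_state();print(s['eef_pos'],s['tool_rot'],s['time'],s['q'])
a=np.radians(5.1);ex=np.array([np.cos(a),np.sin(a),0]);ey=np.array([-ex[1],ex[0],0]);o=np.array([.478,.121,.013])
for n in ('side','top'):
    im=robot.snapshot(n); cv2.imwrite(f'pics/{n}_{s["time"]:.1f}.png',im[:,:,::-1])
    c=robot.camera_info(n);K=np.array([[c['fx'],0,c['cx']],[0,c['fy'],c['cy']],[0,0,1]])
    g=np.array([o+x*ex+y*ey for y in np.linspace(.05,-.05,51) for x in np.linspace(.08,-.08,81)])
    uv=cv2.projectPoints(g,cv2.Rodrigues(np.array(c['R']))[0],np.array(c['t']),K,np.array([c['k1'],0,0,0.]))[0].reshape(51,81,2).astype(np.float32)
    r=cv2.remap(im,uv[...,0],uv[...,1],cv2.INTER_LINEAR); sat=cv2.cvtColor(r,cv2.COLOR_RGB2HSV)[...,1]
    print(n,'median sat',np.median(sat)); m=(sat<45).astype(np.uint8)
    k,_,st,ct=cv2.connectedComponentsWithStats(m)
    for i in range(1,k):
        if st[i,4]>60: print(' blob area mm2',st[i,4]*4,'tray xy mm',80-2*ct[i,0],50-2*ct[i,1],'bbox mm',st[i,2]*2,st[i,3]*2, r[int(ct[i,1]),int(ct[i,0])])
E
python3 tray.py
```

```text
[ 0.47809266 -0.18897245  0.14653077] [-3.13992765  0.78630876  1.65735047] 13.55 [ 0.00374072 -0.01864087  1.80930197 -0.80594712  1.35963751  0.09970372]
side median sat 74.0
 blob area mm2 696 tray xy mm -41.0 17.86206896551724 bbox mm 28 30 [208 199 198]
 blob area mm2 684 tray xy mm 37.345029239766085 7.2631578947368425 bbox mm 28 32 [229 220 219]
 blob area mm2 640 tray xy mm -2.5999999999999943 7.662500000000001 bbox mm 28 30 [208 200 198]
top median sat 50.0
 blob area mm2 736 tray xy mm 32.78260869565217 16.27173913043478 bbox mm 40 102 [132 133 105]
 blob area mm2 4912 tray xy mm -27.017915309446252 -25.597719869706836 bbox mm 118 58 [77 73 69]
 blob area mm2 688 tray xy mm 67.22093023255815 -27.75581395348837 bbox mm 22 38 [253 253 214]
```

Request:
move_arm(motion=[[0.0, 0, 0, 0, 0, 0, -6.8], [0.0, 0, 0.01, 0, 4, -0.6, -6.8], [0.0, 0, 0.013, 0, 8.9, -1.36, 0], [0.0, 0, 0.013, 0, 8.9, -1.36, 0], [0.0, 0, 0.013, 0, 8.9, -1.36, 0], [0.0, 0, 0.013, 0, 8.9, -1.36, 0], [0.0, 0, 0.013, 0, 8.9, -1.36, 0], [0.0, 0, 0.013, 0, 8.9, -1.36, 0], [0.0, 0, 0.013, 0, 8.9, -1.36, 0], [0.0, 0, 0.013, 0, 8.9, -1.36, 0], [0.0, 0, 0.01, 0, 8.9, -1.36, 0], [0.0, 0, 0, 0, 4.8, -0.76, 0]])

```text
time: 15.15
eef_pos: [0.4788, -0.0626, 0.1454]
tool_rot: [-3.14, -0.784, 1.413]
force: [-0.0, 0.8, -4.9]
grip_width: 0.0178
gripper_force: 70.0
```

Request:
move_arm(motion=[[0.0, 0, 0, 0, 0, 0, 0], [0.0, 0, 0, 0, 0, 0, 0]])

```text
time: 15.4
eef_pos: [0.4801, -0.0622, 0.1474]
tool_rot: [3.137, -0.781, 1.418]
force: [0.3, -0.0, -4.1]
grip_width: 0.0178
gripper_force: 70.0
```

```bash
python3 - <<'E'
from h import *
s=robot.read_state();print(s['eef_pos'],s['tool_rot'],s['time'])
im=robot.snapshot('wrist')[100:440,150:500,::-1]
a=cv2.imread('pics/w3.png')
cv2.imwrite('pics/cmp.png',np.hstack([x[80:220] if 0 else cv2.resize(x[90:240,0:330],None,fx=1.2,fy=2.0) for x in (a,im)]))
cv2.imwrite('pics/w4.png',im)
E
```

```text
[ 0.48012155 -0.06216499  0.14736066] [ 3.13684383 -0.78058592  1.41848133] 15.4
```

View pics/cmp.png

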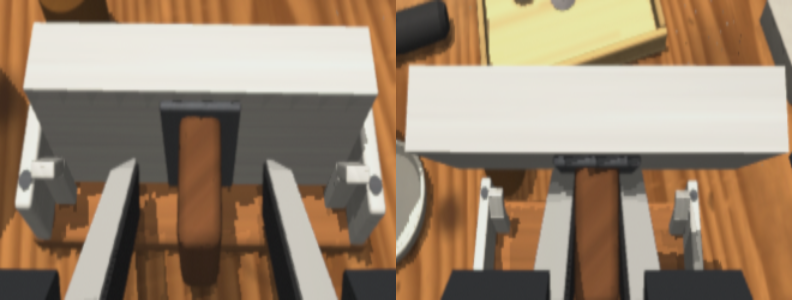

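```bash
cat > pnp.py <<'E'
from h import *
from scipy.spatial.transform import Rotation as Ro
def mould(c,pts,obj,guess):
    K=np.array([[c['fx'],0,c['cx']],[0,c['fy'],c['cy']],[0,0,1]]);D=np.array([c['k1'],0,0,0.])
    R=np.array(c['R']);t=np.array(c['t']);Rg,tg=guess
    ok,rv,tv=cv2.solvePnP(obj,pts,K,D,cv2.Rodrigues(R@Rg)[0],(R@tg+t).reshape(3,1),True,cv2.SOLVEPNP_ITERATIVE)
    e=cv2.projectPoints(obj,rv,tv,K,D)[0][:,0]-pts
    return R.T@cv2.Rodrigues(rv)[0], R.T@(tv[:,0]-t), e
E
python3 - <<'E'
from pnp import *
np.set_printoptions(precision=4,suppress=True)
obj=np.array([(73,30,20),(-73,30,20),(73,30,0),(-73,30,0),(73,-30,0),(-73,-30,0)],float)/1000
S=lambda p,x0:(np.array(p,float)-[x0,0])/[1.2,2]+[150,190]-0.4
p4=S([(410,67),(783,66),(404,153),(788,153),(427,168),(765,165)],396)
a=np.radians(-8.6);ex=np.array([np.cos(a),np.sin(a),0]);ez=np.array([-ex[1],ex[0],0]);R0=np.c_[-ex,[0,0,1],ez]
s=robot.read_state();c=robot.camera_info('wrist')
g=cv2.imread('pics/w4.png',0)
q=cv2.cornerSubPix(g,(p4-[150,100]).astype(np.float32).reshape(-1,1,2).copy(),(3,3),(-1,-1),(3,30,.01))[:,0]+[150,100]
print(p4.round(1).tolist(),q.round(1).tolist())
T=Ro.from_euler('xyz',s['tool_rot']).as_matrix()
for p in (p4,q.astype(float)):
    R,t,e=mould(c,p,obj,(R0,s['eef_pos']+[0,.03,.01]))
    print('R',R,'t',t,'err',np.abs(e).max(),'\n in tool',T.T@(t-s['eef_pos']),'rotvec vs upright',np.degrees(Ro.from_matrix(R@R0.T).as_rotvec()))
# original in-hand at grasp from estimates
Tg=Ro.from_euler('xyz',[3.141,-.785,1.419]).as_matrix();print('orig in tool',Tg.T@(np.array([.4776,-.0463,.04])-.01*ez-[.4745,-.0653,.0296]))
E
```

```text
[[161.3, 223.1], [472.1, 222.6], [156.3, 266.1], [476.3, 266.1], [175.4, 273.6], [457.1, 272.1]] [[160.7, 221.1], [473.7, 222.6], [157.1, 265.5], [477.2, 266.4], [175.4, 273.6], [457.1, 272.1]]
R [[-0.9884 -0.0469  0.1442]
 [ 0.1517 -0.3089  0.9389]
 [ 0.0006  0.95    0.3124]] t [ 0.4793 -0.0624  0.1706] err 22.856187236466894 
 in tool [ 0.0156 -0.0008 -0.0165] rotvec vs upright [18.0002 -2.7101 -0.1268]
R [[-0.9886 -0.0366  0.146 ]
 [ 0.1501 -0.3092  0.9391]
 [ 0.0108  0.9503  0.3111]] t [ 0.4797 -0.0625  0.1712] err 22.828228290902416 
 in tool [ 0.016  -0.0004 -0.017 ] rotvec vs upright [18.0154 -2.1091 -0.1296]
orig in tool [ 0.0139  0.0002 -0.0008]
```

```bash
python3 - <<'E'
from pnp import *
np.set_printoptions(precision=4,suppress=True)
obj=np.array([(73,30,20),(-73,30,20),(73,30,0),(-73,30,0),(73,-30,0),(-73,-30,0)],float)/1000
P4=np.array([[161,222.3],[473,222.6],[156.7,265.8],[476.7,266.2],[175.4,273.6],[457.1,272.1]])
P3=np.array([(34,23),(370,27),(27,90),(378,96)],float)/[1.2,2]+[150,190]-.4
a=np.radians(-8.6);ex=np.array([np.cos(a),np.sin(a),0]);ez=np.array([-ex[1],ex[0],0]);R0=np.c_[-ex,[0,0,1],ez]
s=robot.read_state();c=robot.camera_info('wrist');Rc=np.array(c['R']);tc=np.array(c['t'])
T=Ro.from_euler('xyz',s['tool_rot']).as_matrix()
K=np.array([[c['fx'],0,c['cx']],[0,c['fy'],c['cy']],[0,0,1]]);D=np.array([c['k1'],0,0,0.]);print(K,c['k1'])
# camera in tool
print('cam pos in tool',T.T@(-Rc.T@tc-s['eef_pos']),'\n',Rc@T)
# w3 case: camera rigid on tool
T3=Ro.from_euler('xyz',[-3.14076522,-.78649531,1.41859087]).as_matrix();e3=np.array([.47427586,-.06367619,.02841775])
R3=Rc@T@T3.T; t3=-R3@(e3+T3@(T.T@(-Rc.T@tc-s['eef_pos'])))
for nm,P,n,(R_,t_),(Tt,ee) in (('w3',P3,4,(R3,t3),(T3,e3)),('w4 4pt',P4,4,(Rc,tc),(T,s['eef_pos'])),('w4 6pt',P4,6,(Rc,tc),(T,s['eef_pos']))):
    for fl in ((cv2.SOLVEPNP_IPPE,cv2.SOLVEPNP_SQPNP) if n==4 else (cv2.SOLVEPNP_SQPNP,)):
        k,rvs,tvs,er=cv2.solvePnPGeneric(obj[:n],P[:n],K,D,flags=fl)
        for rv,tv in zip(rvs,tvs):
            R=R_.T@cv2.Rodrigues(rv)[0];t=R_.T@(tv[:,0]-t_);e=cv2.projectPoints(obj,rv,tv,K,D)[0][:,0]-P4
            print(nm,fl,'t',t,'maxerr',np.abs(e[:n] if P is P4 else cv2.projectPoints(obj[:4],rv,tv,K,D)[0][:,0]-P3).max(),'in tool',Tt.T@(t-ee),'rot',np.degrees(Ro.from_matrix(R@R0.T).as_rotvec()),'bottom pred',(e+P4)[4:].round(0).tolist())
E
```

```text
[[330.7427   0.     317.0052]
 [  0.     330.7427 237.6972]
 [  0.       0.       1.    ]] -0.036083393625326664
cam pos in tool [ 0.0799 -0.0008 -0.1792] 
 [[-0.0009  1.     -0.001 ]
 [-0.9628 -0.0012 -0.2703]
 [-0.2703  0.0007  0.9628]]
w3 6 t [ 0.4761 -0.0522  0.0399] maxerr 0.7905644471767062 in tool [0.0163 0.0001 0.0001] rot [2.8188 1.3571 0.3123] bottom pred [[205.0, 277.0], [427.0, 278.0]]
w3 6 t [ 0.4806 -0.0225  0.0478] maxerr 8.38092171797507 in tool [0.0432 0.     0.0158] rot [ 61.8384 -10.9751  -0.7221] bottom pred [[212.0, 187.0], [428.0, 188.0]]
w3 8 t [ 0.476  -0.051   0.0395] maxerr 0.7171453113022039 in tool [ 0.0169 -0.0002  0.0012] rot [ 4.7852 -0.0557 -0.3566] bottom pred [[207.0, 274.0], [427.0, 275.0]]
w4 4pt 6 t [ 0.4795 -0.0572  0.1672] maxerr 1.3566492944233346 in tool [ 0.0169 -0.0014 -0.0105] rot [ 23.6764 -10.6191  -2.21  ] bottom pred [[212.0, 264.0], [441.0, 266.0]]
w4 4pt 6 t [ 0.4812 -0.0544  0.1678] maxerr 2.378063478626302 in tool [ 0.0195 -0.0002 -0.0087] rot [31.4536  1.8311  1.1592] bottom pred [[193.0, 255.0], [421.0, 255.0]]
w4 4pt 8 t [ 0.4797 -0.0602  0.166 ] maxerr 0.4641126326744711 in tool [ 0.0139 -0.0008 -0.0117] rot [18.2041 -3.3362 -0.4954] bottom pred [[202.0, 275.0], [432.0, 275.0]]
w4 6pt 8 t [ 0.4791 -0.0645  0.1757] maxerr 19.613195339886715 in tool [ 0.0177 -0.0006 -0.0216] rot [17.82   -2.4944 -0.0981] bottom pred [[195.0, 276.0], [437.0, 276.0]]
```

Request:
move_arm(motion=[[0.0, 0, 0, 0, -7.9, 1.2, 0], [0.0, 0, 0, 0, -7.9, 1.2, 0], [0.0, 0, 0, 0, 0, 0, 0], [0.0, 0, 0, 0, 0, 0, 0]])

```text
time: 15.95
eef_pos: [0.4798, -0.0619, 0.1475]
tool_rot: [3.136, -0.505, 1.419]
force: [-0.1, 0.1, -4.3]
grip_width: 0.0179
gripper_force: 70.0
```

```bash
python3 - <<'E'
from pnp import *
np.set_printoptions(precision=4,suppress=True)
s=robot.read_state();print(s['eef_pos'],s['tool_rot'],s['time'])
im=robot.snapshot('side');cv2.imwrite('pics/s5.png',im[:,:,::-1]);robot_w=robot.snapshot('wrist');cv2.imwrite('pics/w5.png',robot_w[:,:,::-1])
c=robot.camera_info('side');K=np.array([[c['fx'],0,c['cx']],[0,c['fy'],c['cy']],[0,0,1]])
a=np.radians(-8.6);ex=np.array([np.cos(a),np.sin(a),0]);ez=np.array([-ex[1],ex[0],0]);R0=np.c_[-ex,[0,0,1],ez]
obj=np.array([(73,30,20),(-73,30,20),(73,30,0),(-73,30,0),(73,-30,20),(-73,-30,20)],float)/1000
P=cv2.projectPoints(obj@R0.T+[.4795,-.06,.163],cv2.Rodrigues(np.array(c['R']))[0],np.array(c['t']),K,np.array([c['k1'],0,0,0.]))[0][:,0];print(P.round(0).tolist())
h=cv2.cvtColor(im,cv2.COLOR_RGB2HSV)
u0,u1=int(P[:,0].min()),int(P[:,0].max())
for u in range(u0-4,u1+6,14):
    col=h[150:330,u]; print(u,'V/S:',' '.join(f'{v//10}{"s" if sa>70 else "."}' for _,sa,v in col[::3]))
E
```

```text
[ 0.4798 -0.0619  0.1475] [ 3.1357 -0.505   1.4191] 15.95
[[420.0, 202.0], [317.0, 187.0], [421.0, 194.0], [321.0, 179.0], [415.0, 236.0], [318.0, 220.0]]
313 V/S: 11s 11s 11s 12s 11s 18s 19s 23. 8s 20s 19s 18s 12s 18s 19s 19s 20s 19s 12s 11s 11s 12s 12s 19s 19s 19s 19s 11s 12s 13s 21s 20s 12s 19s 12s 18s 17s 18s 18s 17. 23. 16. 20. 12. 12. 12. 12. 9s 16s 19s 19s 19s 19s 20s 20s 20s 19s 18s 18s 18s
327 V/S: 11s 12s 11s 12s 11s 14s 20s 23. 19s 9s 22. 24. 24. 12. 13. 13. 13. 13. 13. 13. 13. 13. 13. 13. 13. 12s 13s 12s 11s 11s 10s 15s 11s 7s 7s 15. 15. 15. 11. 11. 11. 11. 13s 16s 17s 17s 19s 21s 9s 16s 17s 17s 16s 17s 16s 16s 16s 16s 16s 16s
341 V/S: 12s 13s 13s 12s 12s 13s 19s 17s 24. 11s 19s 24. 24. 23. 13. 13. 10. 11. 11. 11. 11. 12. 21. 13. 13. 11s 11s 11s 11s 12s 9s 9s 9s 11s 11s 10s 7s 10s 10s 8s 8s 13s 14s 13s 20s 19s 18s 19s 21s 9s 19s 19s 19s 20s 20s 20s 20s 19s 19s 18s
355 V/S: 13s 13s 13s 13s 13s 12s 20s 17s 23s 21. 9s 18s 24. 24. 14. 12. 13. 13. 13. 12. 14. 17. 13. 13. 13. 13. 12s 9s 9s 9s 9s 9s 8s 8s 8s 8s 9s 9s 8s 8s 8s 8s 10s 11s 10s 19s 19s 18s 19s 21s 9s 19s 18s 18s 17s
[... 508 characters left out ...]
s 12s 12s 12s 12s 11s 23s 22s 23s 9s 10s 10s 10s 24. 23. 17. 13. 13. 11. 11. 11. 11. 11. 13. 19. 14. 13. 9. 7s 7s 10s 10s 9s 10s 11s 9s 14s 13s 13s 14s 13s 13s 14s 18s 21s 21s 20s 18s 18s 17s 12s 7s 7s 6s 7s 7s 7s 8s 13s
411 V/S: 12. 12s 12s 12s 12s 12s 12s 22s 22s 22s 12s 10s 10s 9s 18s 24. 24. 12. 13. 13. 13. 13. 13. 13. 13. 13. 13. 13. 13. 7s 7s 7s 10s 10s 9s 10s 13s 19s 17s 17s 16. 18. 20. 12. 12. 19. 24. 24. 24. 13. 12. 17s 16s 16s 9s 9s 9s 9s 9s 9s
425 V/S: 12s 12s 12s 12s 12s 12s 12s 13s 22s 22s 15s 9s 10s 10s 12s 16s 16s 16s 16s 17s 22. 23. 15s 17s 10s 10s 10s 10s 7s 7s 7s 7s 7s 7s 12s 13s 13s 13s 13s 15s 21s 19s 17s 17s 17s 16s 17s 18s 19s 20s 20s 20s 19s 19s 19s 19s 19s 19s 18s 19s
```

```bash
cat > sidem.py <<'E'
from pnp import *
np.set_printoptions(precision=4,suppress=True)
a=np.radians(-8.6);ex=np.array([np.cos(a),np.sin(a),0]);ez=np.array([-ex[1],ex[0],0]);R0=np.c_[-ex,[0,0,1],ez]
obj=np.array([(73,30,20),(-73,30,20),(73,30,0),(-73,30,0),(73,-30,20),(-73,-30,20)],float)/1000
def measure(im,g0,verbose=1):
    """g0: rough mould origin. returns R,t"""
    c=robot.camera_info('side');K=np.array([[c['fx'],0,c['cx']],[0,c['fy'],c['cy']],[0,0,1]])
    h=cv2.cvtColor(im,cv2.COLOR_RGB2HSV).astype(float);S,V=h[...,1],h[...,2]
    P=cv2.projectPoints(obj@R0.T+g0,cv2.Rodrigues(np.array(c['R']))[0],np.array(c['t']),K,np.array([c['k1'],0,0,0.]))[0][:,0]
    B=[];C=[];A=[]
    def cross(x,i,th): return i+(th-x[i])/(x[i+1]-x[i])
    uc=(P[0,0]+P[1,0])/2; sl=(P[0,1]-P[1,1])/(P[0,0]-P[1,0]); vc=(P[0,1]+P[1,1])/2
    for u in range(int(P[1,0])+8,int(P[0,0])-6,2):
        v0=int(vc+sl*(u-uc)); r=range(v0-12,v0+13)
        i=[v for v in r if V[v,u]>=185>V[v+1,u] and S[v,u]<50 and S[v+1,u]<50 and V[v-1,u]>215]
        if not i: continue
        i=i[0]; B.append((u,cross(V[:,u],i,185)))
        j=[v for v in range(i+20,i+45) if S[v,u]<50<=S[v+1,u]]
        if j: C.append((u,cross(S[:,u],j[0],50)))
        k=[v for v in range(i-1,i-16,-1) if V[v,u]<225 or S[v,u]>40]
        if k: A.append((u,k[0]+.5))
    def fit(L):
        L=np.array(L); 
        for _ in range(4):
            p=np.polyfit(L[:,0],L[:,1],1); e=L[:,1]-np.polyval(p,L[:,0]); L=L[np.abs(e)<=max(.4,1.5*np.std(e))]
        return p,len(L),np.std(e)
    a_,b_,c_=fit(A),fit(B),fit(C)
    if verbose: print('lines',a_,b_,c_)
    # ends of front face at several fractions between B and C
    ends=[[],[]]
    for f in np.linspace(.15,.85,12):
        for k,(d,u0) in enumerate(((1,P[0,0]),(-1,P[1,0]))):
            u=int(u0)-d*18
            while S[int(round((1-f)*np.polyval(b_[0],u)+f*np.polyval(c_[0],u))),u]<50 and abs(u-u0)<40: u+=d
            ends[k].append(((1-f)*np.polyval(b_[0],u)+f*np.polyval(c_[0],u),u-d*.5))
    pts=[]
    def X(lin,q): u=q[1]+0; 
    ef=[]
    for e in ends:
        e=np.array(e); e=e[np.abs(e[:,1]-np.median(e[:,1]))<6]; ef.append(np.polyfit(e[:,0],e[:,1],1))
    def inter(l,q): # v=l0 u+l1 ; u=q0 v+q1
        u=(q[0]*l[1]+q[1])/(1-q[0]*l[0]); return u,l[0]*u+l[1]
    F=[inter(b_[0],ef[0]),inter(b_[0],ef[1]),inter(c_[0],ef[0]),inter(c_[0],ef[1])]
    if verbose: print('corners',np.round(F,1).tolist())
    R,t=np.array(c['R']),np.array(c['t']); o=obj[[0,1,4,5]]
    D=np.array([c['k1'],0,0,0.])
    from scipy.optimize import least_squares
    F=np.array(F)
    def res(x):
        M=Ro.from_rotvec(x[:3]).as_matrix()@R0
        p=cv2.projectPoints(obj@M.T+x[3:],cv2.Rodrigues(R)[0],t,K,D)[0][:,0]
        w=(p[[0,1,4,5]]-F).ravel(); m=(p[2]+p[3])/2
        return np.r_[w, m[1]-np.polyval(a_[0],m[0])]
    s=least_squares(res,np.r_[0,0,0,g0]); 
    if verbose: print('res',s.fun)
    print('rotvec deg in rack axes',np.degrees([s.x[:3]@ex,s.x[:3]@ez,s.x[2]]),'origin',s.x[3:])
    return s.x
if __name__=='__main__':
    import sys
    measure(cv2.imread('pics/side0.png')[:,:,::-1].copy(),np.array([.4776,-.0463,.04])-.01*ez)
    measure(cv2.imread('pics/s5.png')[:,:,::-1].copy(),np.array([.4795,-.06,.163]))
E
python3 sidem.py
```

```text
lines (array([  0.1763, 189.2494]), 31, np.float64(0.2249498789571621)) (array([  0.18  , 196.3012]), 40, np.float64(0.09518235072705276)) (array([  0.189 , 220.7745]), 38, np.float64(0.0870704609959718))
corners [[422.7, 272.4], [318.8, 253.7], [417.2, 299.6], [308.3, 279.1]]
res [ 2.1566  1.3519 -2.5622 -0.0419 -3.2865 -0.21    3.2539  1.4417 -2.5176]
rotvec deg in rack axes [-8.6327 -8.8227  7.3994] origin [0.4755 0.0299 0.1212]
lines (array([  0.1503, 130.7802]), 35, np.float64(0.2245632923980219)) (array([  0.1525, 137.4599]), 44, np.float64(0.083346688567009)) (array([  0.168 , 167.0409]), 44, np.float64(0.13798785574978428))
corners [[419.3, 201.4], [317.9, 185.9], [415.3, 236.8], [316.0, 220.1]]
res [ 0.5481  0.0937 -0.5496 -0.24   -0.6691 -0.0979  0.666   0.294  -0.043 ]
rotvec deg in rack axes [ 3.0339 -0.7593  0.3046] origin [ 0.4801 -0.0579  0.1636]
```

Request:
move_arm(motion=[[0.0, -0.004, 0.0015, -0.02, -2, 0.3, 0], [0.0, 0, 0, -0.025, 0, 0, 0], [0.0, 0, 0, -0.02, 0, 0, 0], [0.0, 0, 0, 0, 0, 0, 0], [0.0, 0, 0, 0, 0, 0, 0]])

```text
time: 16.68
eef_pos: [0.4764, -0.0613, 0.0828]
tool_rot: [3.135, -0.47, 1.417]
force: [0.3, -0.3, -4.5]
grip_width: 0.0176
gripper_force: 70.0
```

```bash
cat > m6.py <<'E'
from sidem import *
s=robot.read_state();print(s['eef_pos'],s['tool_rot'],s['force'],s['time'])
g=s['eef_pos']+[0,.004,.0165]
im=robot.snapshot('side');cv2.imwrite(f'pics/s_{s["time"]:.2f}.png',im[:,:,::-1]);measure(im,g)
E
python3 m6.py
```

```text
[ 0.4764 -0.0613  0.0828] [ 3.1351 -0.4697  1.4172] [ 0.3232 -0.3224 -4.5157] 16.675
lines (array([  0.1669, 161.9301]), 40, np.float64(0.26870066174171936)) (array([  0.168 , 169.6776]), 42, np.float64(0.06650183893494452)) (array([  0.1782, 197.1164]), 40, np.float64(0.19881154886233035))
corners [[417.6, 239.8], [319.5, 223.4], [412.4, 270.6], [319.5, 254.1]]
res [-0.1896  0.0248  0.1895  0.1024  0.1756  0.0451 -0.2001 -0.0267 -0.147 ]
rotvec deg in rack axes [ 0.4004 -0.8827  0.3761] origin [ 0.4767 -0.0563  0.0992]
```

Request:
move_arm(motion=[[0.0, 0, 0, -0.015, 0.1, 0.5, 0], [0.0, 0, 0, -0.012, 0, 0, 0], [0.0, 0, 0, -0.008, 0, 0, 0], [0.0, 0, 0, -0.008, 0, 0, 0], [0.0, 0, 0, -0.006, 0, 0, 0], [0.0, 0, 0, 0, 0, 0, 0]])

```text
time: 17.48
eef_pos: [0.4759, -0.0606, 0.033]
tool_rot: [-3.137, -0.47, 1.413]
force: [0.0, -0.3, -3.8]
grip_width: 0.018
gripper_force: 70.0
```

Request:
move_arm(motion=[[0.0, 0, 0, -0.004, 0, 0, 0], [0.0, 0, 0, -0.003, 0, 0, 0], [0.0, 0, 0, -0.002, 0, 0, 0], [0.0, 0, 0, 0, 0, 0, 0]])

```text
time: 17.98
eef_pos: [0.4761, -0.0608, 0.0244]
tool_rot: [-3.138, -0.469, 1.414]
force: [-0.1, -0.1, -3.4]
grip_width: 0.0174
gripper_force: 70.0
```

```bash
python3 m6.py
```

```text
[ 0.4761 -0.0608  0.0244] [-3.1377 -0.4694  1.4135] [-0.0921 -0.0693 -3.3703] 17.975
lines (array([  0.167 , 192.0261]), 37, np.float64(0.2677462330579959)) (array([  0.1726, 198.488 ]), 40, np.float64(0.08146052673803196)) (array([  0.1837, 222.8455]), 37, np.float64(0.12568419576071688))
corners [[422.9, 271.5], [318.6, 253.5], [417.1, 299.5], [308.7, 279.6]]
res [ 1.9657  1.2658 -2.33   -0.1308 -2.99   -0.2254  2.9795  1.393  -2.2802]
rotvec deg in rack axes [-7.3945 -8.4072  7.6712] origin [0.4755 0.0292 0.1208]
```

Request:
move_arm(motion=[[0.0, 0, 0, -0.001, 0, 0, 0], [0.0, 0, 0, -0.001, 0, 0, 0], [0.0, 0, 0, 0, 0, 0, 0]])

```text
time: 18.4
eef_pos: [0.4764, -0.061, 0.0237]
tool_rot: [-3.139, -0.47, 1.415]
force: [-5.2, -1.8, 4.5]
grip_width: 0.0177
gripper_force: 69.9
```

Request:
move_arm(motion=[[0.05, 0, 0, 0, 0, 0, 0], [0.05, 0, 0, 0, 0, 0, 0], [0.05, 0, 0, 0, 0, 0, 0], [0.05, -0.001, -0.007, 0.009, 0, 0, 0], [0.05, -0.001, -0.009, 0.018, 0, 0, 0], [0.05, -0.002, -0.014, 0.027, 0, 0, 0], [0.05, -0.003, -0.018, 0.036, 0, 0, 0], [0.05, -0.003, -0.018, 0.036, 0, 0, 0], [0.05, 0, 0, 0, 0, 0, 0]])

```text
time: 19.52
eef_pos: [0.4678, -0.1286, 0.152]
tool_rot: [3.138, -0.467, 1.416]
force: [1.1, 1.0, 0.4]
grip_width: 0.0499
gripper_force: 0.0
```

```bash
python3 - <<'E'
from sidem import *
s=robot.read_state();print(s['eef_pos'],s['force'],s['grip_width'],s['time'])
im=robot.snapshot('side');a=cv2.imread('pics/side0.png')[:,:,::-1].copy();g=np.array([.4776,-.0463,.04])-.01*ez
for x in (a,im): measure(x,g)
cv2.imwrite('pics/sfin.png',im[:,:,::-1]);cv2.imwrite('pics/tfin.png',robot.snapshot('top')[:,:,::-1])
d=cv2.absdiff(a,im).max(2);print('plate region diff',(d[235:315,300:430]>40).sum(),'bottle region',(d[285:330,395:422]>40).sum(),'spool',(d[190:216,372:398]>40).sum())
E
python3 tray.py
```

```text
[ 0.4678 -0.1286  0.152 ] [1.1479 0.9933 0.4137] 0.049922535311989355 19.525
lines (array([  0.1763, 189.2494]), 31, np.float64(0.2249498789571621)) (array([  0.18  , 196.3012]), 40, np.float64(0.09518235072705276)) (array([  0.189 , 220.7745]), 38, np.float64(0.0870704609959718))
corners [[422.7, 272.4], [318.8, 253.7], [417.2, 299.6], [308.3, 279.1]]
res [ 2.1566  1.3519 -2.5622 -0.0419 -3.2865 -0.21    3.2539  1.4417 -2.5176]
rotvec deg in rack axes [-8.6327 -8.8227  7.3994] origin [0.4755 0.0299 0.1212]
lines (array([  0.1728, 190.9344]), 33, np.float64(0.24416441823871707)) (array([  0.1756, 198.6288]), 40, np.float64(0.08701764069046188)) (array([  0.1841, 223.1468]), 38, np.float64(0.11700778520133084))
corners [[422.6, 272.8], [318.3, 254.5], [416.9, 299.9], [308.6, 280.0]]
res [ 1.9562  1.2265 -2.3207 -0.0234 -2.9795 -0.182   2.9521  1.2995 -2.2991]
rotvec deg in rack axes [-8.6942 -8.4636  7.4228] origin [0.4756 0.0297 0.12  ]
plate region diff 1292 bottle region 2 spool 196
[ 0.46603779 -0.1265276   0.14831802] [-3.13793736 -0.47008741  1.4134876 ] 19.625 [-0.6779344   0.07149954  1.57769848  0.40726767  1.7294178  -0.50482379]
side median sat 62.0
 blob area mm2 708 tray xy mm -40.93785310734464 17.717514124293785 bbox mm 28 30 [220 211 210]
 blob area mm2 684 tray xy mm 37.345029239766085 7.2631578947368425 bbox mm 28 32 [220 212 211]
 blob area mm2 676 tray xy mm -2.4852071005917225 7.609467455621299 bbox mm 30 32 [222 213 211]
top median sat 40.0
 blob area mm2 4280 tray xy mm -2.054205607476632 12.07663551401869 bbox mm 156 44 [246 238 222]
 blob area mm2 6304 tray xy mm 0.45812182741116203 -30.560913705583758 bbox mm 156 42 [254 254 220]
```

```bash
python3 -c "
from plant import robot
print(robot.finish_job())"
```

```text
the job is handed in; nothing more can be done
None
```

The job is handed in: all three blanks lie in the tray and the mould stands released in the rack within about 1 pixel of its first place, but one rap read 150 N at the wrist, over the 120 N limit, so the run may be judged failed.

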